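# Load the coffee bar's canister caddy, tall one first

## Task

Load the wooden caddy on the coffee bar. First stand the tallest of the three metal canisters upright in the caddy's back bay (the one beside the raised panel), then stand the shortest one upright in the front bay, setting each down rather than dropping it. Leave the middle-sized canister where it is.

Things in the scene. Friction and masses are not known exactly. Their poses are not given: they have to be found in the camera images.
- tall_mid (a point): Upright loose round canister, plain metal, pale wooden lid (top 15 mm, 6 mm narrower), no handle. The tallest of three: 150 mm high, 56 mm in diameter, about 0.4 kg. This point is its centre, half-way up (75 mm above its foot); z is its axis, upward. Starts standing on the counter.
- short_mid (a point): Upright loose round canister, plain metal, pale wooden lid (top 15 mm, 6 mm narrower), no handle. The shortest of three: 75 mm high, 62 mm in diameter, about 0.25 kg. This point is its centre, half-way up (37.5 mm above its foot); z is its axis, upward. Starts standing on the counter.
- medium_mid (a point): Upright loose round canister, plain metal, pale wooden lid (top 15 mm, 6 mm narrower), no handle. The middle-sized of three, to be left alone: 110 mm high, 58 mm in diameter. This point is its centre, half-way up (55 mm above its foot); z is its axis, upward. The three canisters stand in any order on the counter to either side of the caddy.
- caddy: Low wooden tray fixed to the counter, 210 (x) by 112 mm (y). Origin: centre of its underside. A divider makes two bays, each 96 (x) by 100 mm (y) inside, floor 6 mm up; rim and divider 22 mm high, 6 mm thick. Its +x end, the back, points away from the robot (within 17 degrees) and has a raised panel 55 mm high. Bay centres in its frame: back x = +51 mm, front x = -51 mm, both y = 0.
Things that resemble listed ones, but are neither listed nor needed, are in the scene too. Leave any blue or green look-alike of the part that bears short_mid alone.

How it is judged:
On the way, in this order (a step that is already met when the one before it is completed fails the run):
1. the tallest canister stands released in the back bay (x of tall_mid in the frame of caddy between 0.026 and 0.076 m and y of tall_mid in the frame of caddy between -0.025 and 0.025 m and z of tall_mid in the frame of caddy between 0.073 and 0.089 m and angle between tall_mid's own z axis and vertical below 0.17 rad and contact force between tall and the fingers below 0.1 N and linear speed of tall below 0.03 m/s), for 0.2 s.
2. then the shortest canister stands released in the front bay (x of short_mid in the frame of caddy between -0.076 and -0.026 m and y of short_mid in the frame of caddy between -0.025 and 0.025 m and z of short_mid in the frame of caddy between 0.0355 and 0.0515 m and angle between short_mid's own z axis and vertical below 0.17 rad and contact force between short and the fingers below 0.1 N and linear speed of short below 0.03 m/s), for 0.2 s.
At the end, for the whole second after the job is handed in: Tallest canister in the back bay, shortest in the front bay: each on the bay floor (8 mm), within 25 mm of the bay centre along each caddy axis, within 10 degrees of upright, released and at rest; the middle-sized one within 30 mm of its start (all of step 1 and all of step 2 and distance of medium_mid from where it was at the start of the episode below 0.03 m); the robot touches nothing.
It fails at once if the middle-sized canister is moved more than 30 mm (distance of medium_mid from where it was at the start of the episode above 0.03 m).
It fails at once if the tallest or the shortest canister is dropped (falls free at over 0.8 m/s, about 30 mm) ((contact force between tall and anything else below 0.02 N and linear speed of tall above 0.8 m/s) or (contact force between short and anything else below 0.02 N and linear speed of short above 0.8 m/s)).
It also fails if it takes over 64 s, if anything falls off the work surface, if the arm or the gripper's body presses on something with over 40 N, if the wrist force passes 120 N, or if a joint passes its speed limit or range.

## Robot

A 7-joint arm with a two-finger parallel gripper is mounted at the origin on the work surface. World frame = base frame: x ahead of the robot, y to its left, z up, the work surface at z = 0. Lengths are in m, angles in rad, forces in N, time in s.
With the tool pointing down it reaches from about 0.425 to 0.8 m from the base axis. Payload 8.3 kg.
Tool frame: the origin (TCP) lies at the very end of the fingers, on their centre line; the grasp point (between the pads) lies 19 mm behind it; z points along the fingers, y is the line along which they close (so a half turn about z gives the same grasp; the last joint's range is limited). The gripper opens to 85 mm and grips with 20 to 120 N. Pads are 22 mm wide; open, the fingers measure 114 mm over their backs; the gripper's body (76 mm by 85 mm) begins 54 mm behind the grasp point. The pads swing forward as they close: fully open they stand 13 mm farther back than shut.
Start: joints at [-0.063, 0.383, 0.016, 1.37, -0.006, 1.388, -0.046], TCP at [0.625, 0, 0.204] pointing down, gripper open.
Joint ranges: [-2.95, 2.95], [-0.25, 2.06], [-1.52, 1.56], [0.18, 2.33], [-1.44, 4.58], [0.02, 2.06], [-3.01, 3.01]. Speed limits (rad/s): [2.39, 2.39, 3.01, 3.01, 3.14, 3.14, 3.14].

## Interface

Orientations are given as a unit quaternion [x, y, z, w].
In Python, from cell import robot, read_camera, calibration, find_in, regions_of gives the robot as it stands.
- The arm moves only by the tool move_arm, never from a script. Its argument "targets" is a list that holds one entry, the list of rows, each a list of 5 numbers: the closure, from -1 (fully open) to 1 (shut), then the shift along the tool's x, y, z in m, then the turn about the tool's z in degrees. In form: [[[gripper, x, y, z, turn], ...]]. A call has 1 to 12 rows; each row is the pose to reach, as a shift and turn from the pose commanded when the call began, along the tool's axes at that moment; what a row does not reach only later rows make up. A row lasts 1/12 s, in which the tool goes at most 41.7 mm and 7.16 degrees, less where a joint would pass 70% of its speed; a pose out of reach is approached as far as the arm can. A call with a gripper value outside its range is refused whole. The fingers move at their own pace and stop on an object; "force" is the grip in N (left out, the last holds). Time passes only in rows, so rows that repeat a pose let the fingers close. It gives the time, the measured TCP pose, the force, the opening and the grip force at its end, in the units of the state.
- robot.observe(): the state, without advancing time (a new reading comes with each control period).
- read_camera(name): name is "scene" or "side" or "wrist"; returns (picture, depth): 400x640x3 uint8, red, green, blue; 400x640 float32, m along the optical axis (not along the pixel's ray), 0 where there is no reading.
- calibration(name): a dict with "intrinsics" (3x3 intrinsics, pixels), "R" (3x3) and "t" (3): a world point X has camera coordinates R X + t. Camera axes: x right, y down, z forward; pixel columns grow to the right and rows downward; lengths in m; the calibration is good to about 2 mm. A picture is of the moment at which its call begins: read the wrist's pose just before it. calibration takes no time and is no camera call; for the wrist camera it gives the pose at the moment of the call.
- robot.sign_off(): hands the job in; it is judged then, once.
Trained networks look in the newest picture that a camera, given by its name, has taken for a name from the list of things; names that differ only in an ending like _2 or _b are one class to them, and where a whole thing is asked for, a point or a joint stands for the part that bears it (a point fixed in the world has none). Each returns a list of dicts, best first, with "score" (0 to 1); they miss things now and then, are a little off and sometimes report something else, mostly with a low value. They report only what shows in the picture. A call takes as long as a camera call. They do not tell look-alikes from the thing itself.
- find_in(camera, label): "extent" ([left, top, right, bottom] in pixels, round what is visible of it).
- regions_of(camera, label): "mask" (400x640 bool, what is visible of it) and "extent" ([left, top, right, bottom] in pixels, round what is visible of it).
The state is a dict: "time_s": time; "qpos": joint angles; "qd": joint speeds; "tau": joint torques, N m; "position": TCP position; "tool_rot": TCP orientation; "force": force on the tool from outside, world axes, zero at the start; "wrist_torque": the same for the moment, N m; "width": opening from 0.0 (shut) to 1.0 (fully open); "grip_force": force on a finger pad.
Only numpy, scipy, OpenCV 4.12 (cv2) and the standard library are available. Lean on these libraries where they do the work, as an engineer would, in place of code of your own. Each camera call takes 0.05 s, during which the arm holds its last target. There are 200 camera calls.

## Working session

There is one attempt and no reset: what is moved stays moved. The work goes in short steps, Python scripts to look and compute and a tool call to move; the robot and the scene stay as the last step left them, time stands still between calls to the robot, and variables do not carry over. Pictures are saved under pics/ and viewed, at most 10 in all, crops included, and the job is handed in when it is done.

Besides the shell and the picture viewer there is one more tool, called after ">>>" as a command line: name --argument value ..., lists and objects as JSON in quotes. move_arm: Moves the arm, as the interface text tells. Its arguments: {"type":"object","properties":{"targets":{"type":"array"},"force":{"type":"number"}},"required":["targets"]}

```bash
mkdir -p pics; ls
cat > h.py <<'E'
import numpy as np, cv2
from cell import robot, read_camera, calibration, find_in, regions_of
def cloud(name,d):
    c=calibration(name);K=np.array(c["intrinsics"]);R=np.array(c["R"]);t=np.array(c["t"])
    v,u=np.mgrid[0:400,0:640]
    P=np.stack([(u-K[0,2])/K[0,0]*d,(v-K[1,2])/K[1,1]*d,d],-1)
    W=(P-t)@R; W[d<=0]=np.nan
    return W
def save(n,p): cv2.imwrite("pics/"+n,cv2.cvtColor(p,cv2.COLOR_RGB2BGR))
E
python3 - <<'E'
from h import *
s=robot.observe();print(s["position"],s["tool_rot"],s["width"])
for cam in ["scene","side"]:
    p,d=read_camera(cam);save(cam+"0.png",p);W=cloud(cam,d)
    np.savez("/tmp/"+cam,p=p,W=W)
    for l in ["tall_mid","short_mid","medium_mid","caddy"]:
        for r in regions_of(cam,l)[:4]:
            q=W[r["mask"]];q=q[~np.isnan(q[:,0])]
            if len(q)<5: continue
            top=q[q[:,2]>np.percentile(q[:,2],97)-.006]
            print(cam,l,round(r["score"],2),np.round(r["extent"]),"med",np.median(q,0).round(3),"topc",((top.max(0)+top.min(0))/2).round(3),"ext",np.ptp(top,axis=0).round(3),np.median(p[r["mask"]],0))
E
```

```text
pics
[6.24426558e-01 1.68169778e-05 2.03247765e-01] [ 7.07081676e-01  7.07131170e-01 -7.38410372e-04 -6.82827049e-04] 0.9985221962883458
scene tall_mid 0.98 [444. 151. 481. 222.] med [0.482 0.288 0.089] topc [0.464 0.298 0.151] ext [0.048 0.049 0.008] [83. 82. 81.]
scene short_mid 0.74 [251. 208. 282. 253.] med [ 0.499 -0.125  0.054] topc [ 0.478 -0.124  0.076] ext [0.056 0.052 0.008] [27. 59. 34.]
scene short_mid 0.71 [237. 178. 264. 221.] med [ 0.369 -0.15   0.06 ] topc [ 0.347 -0.147  0.076] ext [0.059 0.055 0.008] [23. 38. 72.]
scene short_mid 0.63 [195. 203. 230. 246.] med [ 0.446 -0.226  0.055] topc [ 0.488 -0.228  0.092] ext [0.186 0.054 0.039] [87. 85. 84.]
scene medium_mid 0.83 [177. 236. 221. 305.] med [ 0.61  -0.25   0.074] topc [ 0.589 -0.252  0.11 ] ext [0.054 0.049 0.007] [86. 84. 83.]
side tall_mid 0.85 [282. 112. 304. 169.] med [0.456 0.278 0.089] topc [0.459 0.297 0.149] ext [0.048 0.053 0.007] [95. 94. 91.]
side short_mid 0.8 [300. 273. 330. 315.] med [ 0.419 -0.248  0.059] topc [ 0.421 -0.229  0.075] ext [0.055 0.056 0.008] [99. 94. 91.]
side short_mid 0.69 [252. 247. 286. 294.] med [ 0.344 -0.166  0.059] topc [ 0.344 -0.146  0.075] ext [0.055 0.058 0.008] [44.  53.  82.5]
side short_mid 0.56 [314. 233. 342. 277.] med [ 0.469 -0.145  0.059] topc [ 0.465 -0.157  0.075] ext [0.069 0.119 0.008] [43. 69. 43.]
side medium_mid 0.68 [386. 253. 420. 313.] med [ 0.577 -0.271  0.077] topc [ 0.584 -0.253  0.109] ext [0.052 0.052 0.008] [94. 93. 90.]
side caddy 0.73 [302. 174. 398. 236.] med [0.562 0.05  0.008] topc [0.656 0.064 0.05 ] ext [0.023 0.112 0.014] [113.  80.  51.]
```

View pics/scene0.png

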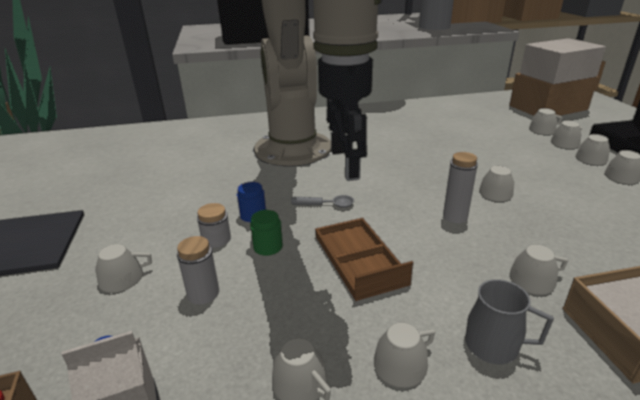

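Run:
```python
import numpy as np,cv2
for cam in ["scene","side"]:
    W=np.load(f"/tmp/{cam}.npz")["W"].reshape(-1,3)
    W=W[~np.isnan(W[:,0])]
    m=(W[:,0]>.42)&(W[:,0]<.69)&(abs(W[:,1]-.06)<.09)
    b=W[m&(W[:,2]>.004)&(W[:,2]<.06)]
    r=cv2.minAreaRect(b[:,:2].astype(np.float32)*1000)
    p=W[m&(W[:,2]>.04)&(W[:,2]<.06)&(W[:,0]>.6)]
    c,(w,h),a=cv2.minAreaRect(p[:,:2].astype(np.float32)*1000) if len(p) else (0,(0,0),0)
    print(cam,r,len(b),"panel",c,w,h,a,len(p))
```

```text
scene ((555.3733520507812, 60.7320556640625), (178.09349060058594, 268.7117614746094), 89.89905548095703) 4882 panel (660.088134765625, 63.052772521972656) 8.400036811828613 111.85810852050781 8.473980903625488 561
side ((540.7471923828125, 59.63887023925781), (237.90065002441406, 159.3416748046875), 9.080906867980957) 3034 panel (656.5564575195312, 63.990997314453125) 9.982623100280762 113.39402770996094 7.713796615600586 170
```

The scene shows the tall canister at px (463,190), the short metal one at (212,225), the medium one at (197,270), and blue and green look-alikes at (251,202) and (266,232). The caddy is at (362,258), with its panel at the far lower right. I estimate the caddy origin at (0.557, 0.049) with yaw of about 8.4°, and the tall canister at (0.462, 0.2975). I'll move above the tall canister.

>>> move_arm --targets '[[[-1,0.02,-0.01,-0.02,0],[-1,0.05,-0.027,-0.04,0],[-1,0.08,-0.043,-0.04,0],[-1,0.11,-0.06,-0.04,0],[-1,0.14,-0.076,-0.04,0],[-1,0.17,-0.092,-0.04,0],[-1,0.2,-0.109,-0.04,0],[-1,0.23,-0.125,-0.04,0],[-1,0.26,-0.141,-0.04,0],[-1,0.28,-0.152,-0.04,0],[-1,0.293,-0.16,-0.04,0],[-1,0.297,-0.162,-0.04,0]]]' --force 40

```text
time_s: 1.5
position: [0.4607, 0.3003, 0.2445]
tool_rot: [0.705, 0.709, 0.0, -0.001]
force: [-0.0, 0.4, 0.9]
width: 1.001
grip_force: 0.0
```

Run:
```python
from h import *
W=np.load("/tmp/scene.npz")["W"]
print("mug",W[185,485:512:4].round(3).tolist())
s=robot.observe();print(s["position"].round(4),s["tool_rot"].round(3),s["time_s"])
p,d=read_camera("wrist");save("w1.png",p);W=cloud("wrist",d)
np.savez("/tmp/w1",W=W)
q=W.reshape(-1,3);q=q[(q[:,2]>.142)&(q[:,2]<.158)&(np.hypot(q[:,0]-.462,q[:,1]-.2975)<.06)]
print(len(q),cv2.minEnclosingCircle(q[:,:2].astype(np.float32)) if len(q) else 0)
```

```text
mug [[0.392, 0.407, 0.032], [0.403, 0.411, 0.037], [0.409, 0.417, 0.039], [0.416, 0.423, 0.042], [0.421, 0.43, 0.044], [0.421, 0.44, 0.043], [0.424, 0.449, 0.043]]
[0.4607 0.3003 0.2445] [ 0.705  0.709  0.    -0.001] 1.5
2044 ((0.4612767696380615, 0.2995806932449341), 0.024990838021039963)
```

The wrist cloud puts the lid circle at (0.461, 0.2996), 1 mm from the TCP. I'll descend to z = 0.088 and grip.

>>> move_arm --targets '[[[-1,0,0,0.025,0],[-1,0,0,0.055,0],[-1,0,0,0.085,0],[-1,0,0,0.11,0],[-1,0,0,0.13,0],[-1,0,0,0.145,0],[-1,0,0,0.153,0],[-1,0,0,0.156,0],[-1,0,0,0.156,0],[-1,0,0,0.156,0]]]'

```text
time_s: 2.38
position: [0.4639, 0.2969, 0.0893]
tool_rot: [0.707, 0.707, 0.001, 0.0]
force: [0.3, 0.4, 0.2]
width: 0.997
grip_force: 0.0
```

>>> move_arm --targets '[[[0,0,0,0,0],[0.5,0,0,0,0],[1,0,0,0,0],[1,0,0,0,0],[1,0,0,0,0],[1,0,0,0,0],[1,0,0,0,0],[1,0,0,0,0],[1,0,0,0,0],[1,0,0,0,0],[1,0,0,0,0],[1,0,0,0,0]]]' --force 40

```text
time_s: 3.38
position: [0.4634, 0.2977, 0.0896]
tool_rot: [0.707, 0.707, 0.001, 0.0]
force: [-2.4, 0.3, 6.6]
width: 0.637
grip_force: 41.8
```

>>> move_arm --targets '[[[1,0,0,-0.008,0],[1,0,0,-0.025,0],[1,0,0,-0.045,0],[1,0,0,-0.065,0],[1,0,0,-0.08,0],[1,0,0,-0.088,0],[1,0,0,-0.09,0],[1,0,0,-0.09,0]]]'

```text
time_s: 4.05
position: [0.4629, 0.297, 0.1783]
tool_rot: [0.707, 0.707, -0.0, -0.0]
force: [-0.0, 0.1, -4.8]
width: 0.64
grip_force: 43.6
```

>>> move_arm --targets '[[[1,-0.008,0.005,0,0],[1,-0.025,0.015,0,0],[1,-0.05,0.03,0,0],[1,-0.078,0.046,0,0],[1,-0.106,0.063,0,0],[1,-0.134,0.08,0,0],[1,-0.162,0.096,0,0],[1,-0.188,0.112,0,0],[1,-0.21,0.125,0,0],[1,-0.228,0.136,0,0],[1,-0.238,0.142,0,0],[1,-0.242,0.144,0,0]]]'

```text
time_s: 5.05
position: [0.6071, 0.0516, 0.1767]
tool_rot: [0.708, 0.706, -0.001, -0.0]
force: [-0.9, -1.0, -3.6]
width: 0.637
grip_force: 43.5
```

>>> move_arm --targets '[[[1,0,0,0,0],[1,0,0,0,0],[1,0,0,0,0],[1,0,0,0,0]]]'

```text
time_s: 5.38
position: [0.6064, 0.057, 0.1783]
tool_rot: [0.706, 0.708, 0.0, -0.0]
force: [0.3, -0.1, -4.4]
width: 0.638
grip_force: 43.5
```

Run:
```python
from h import *
s=robot.observe();print(s["position"].round(4),s["width"],s["force"].round(1))
p,d=read_camera("side");save("side1.png",p);W=cloud("side",d)
p,d=read_camera("scene");save("scene1.png",p);V=cloud("scene",d)
for n,W in (("side",W),("scene",V)):
    q=W.reshape(-1,3);q=q[(np.hypot(q[:,0]-.607,q[:,1]-.056)<.05)&(q[:,2]>.075)&(q[:,2]<.15)]
    print(n,np.c_[q.min(0),q.max(0),np.median(q,0)].round(4).tolist())
    for lo in (.09,.11,.13,.15):
        b=q[(q[:,2]>lo)&(q[:,2]<lo+.02)]
        print(lo,len(b),np.median(b,0).round(4) if len(b) else 0)
# caddy fit: divider + panel from all views
b=V.reshape(-1,3);m=(b[:,2]>.012)&(b[:,2]<.03)&(b[:,0]>.43)&(b[:,0]<.67)&(b[:,1]>-.03)&(b[:,1]<.13);b=b[m]
print("rim",cv2.minAreaRect((b[:,:2]*1000).astype(np.float32)))
```

```text
[0.6064 0.057  0.1783] 0.6384010839391563 [ 0.3 -0.1 -4.4]
side [[0.5732, 0.6278, 0.5942], [0.0291, 0.0685, 0.0367], [0.0889, 0.1499, 0.121]]
0.09 160 [0.5941 0.0368 0.1008]
0.11 167 [0.5938 0.0371 0.1207]
0.13 169 [0.5953 0.0364 0.1402]
0.15 0 0
scene [[0.5983, 0.6354, 0.6288], [0.0307, 0.0848, 0.0502], [0.0915, 0.15, 0.1218]]
0.09 260 [0.6287 0.0499 0.1011]
0.11 302 [0.6286 0.0506 0.12  ]
0.13 314 [0.629  0.0494 0.14  ]
0.15 0 0
rim ((558.8529052734375, 47.37609100341797), (214.3362274169922, 112.9767074584961), 8.85814380645752)
```

The canister is upright over the back bay with its foot at z = 0.089. I'll lower it 83 mm.

>>> move_arm --targets '[[[1,0,0,0.01,0],[1,0,0,0.025,0],[1,0,0,0.04,0],[1,0,0,0.055,0],[1,0,0,0.067,0],[1,0,0,0.074,0],[1,0,0,0.078,0],[1,0,0,0.08,0],[1,0,0,0.081,0],[1,0,0,0.082,0],[1,0,0,0.082,0],[1,0,0,0.082,0]]]'

```text
time_s: 6.48
position: [0.6073, 0.0551, 0.0969]
tool_rot: [0.707, 0.707, 0.0, 0.0]
force: [0.6, 0.5, -3.3]
width: 0.636
grip_force: 43.6
```

>>> move_arm --targets '[[[1,0,0,0.001,0],[1,0,0,0.002,0],[1,0,0,0.002,0]]]'

```text
time_s: 6.73
position: [0.6075, 0.0552, 0.0957]
tool_rot: [0.707, 0.707, 0.001, 0.0]
force: [-2.0, 0.1, 4.3]
width: 0.638
grip_force: 44.4
```

It has touched down: the vertical force swung from -3.3 to +4.3 N. I'll release and rise.

>>> move_arm --targets '[[[0.2,0,0,0,0],[-0.2,0,0,0,0],[-0.6,0,0,0,0],[-1,0,0,0,0],[-1,0,0,0,0],[-1,0,0,0,0],[-1,0,0,0,0],[-1,0,0,0,0]]]'

```text
time_s: 7.4
position: [0.607, 0.0551, 0.0942]
tool_rot: [0.707, 0.707, -0.0, -0.0]
force: [-0.2, 1.1, 0.8]
width: 1.0
grip_force: 0.0
```

>>> move_arm --targets '[[[-1,0,0,-0.01,0],[-1,0,0,-0.03,0],[-1,0,0,-0.06,0],[-1,0,0,-0.09,0],[-1,0,0,-0.115,0],[-1,0,0,-0.13,0],[-1,0,0,-0.135,0],[-1,0,0,-0.135,0]]]'

```text
time_s: 8.07
position: [0.6078, 0.0551, 0.2313]
tool_rot: [0.707, 0.707, 0.001, 0.001]
force: [0.2, -0.9, 0.3]
width: 0.999
grip_force: 0.0
```

Run:
```python
from h import *
s=robot.observe();print(s["position"].round(4),s["width"],s["force"].round(1))
p,d=read_camera("wrist");save("w2.png",p);W=cloud("wrist",d).reshape(-1,3)
q=W[(W[:,2]>.145)&(W[:,2]<.165)&(np.hypot(W[:,0]-.607,W[:,1]-.056)<.06)]
print(len(q),cv2.minEnclosingCircle(q[:,:2].astype(np.float32)),np.median(q[:,2]),np.ptp(q[:,2]))
p,d=read_camera("scene");save("scene2.png",p);W=cloud("scene",d)
r=regions_of("scene","short_mid")
for k in r:
    q=W[k["mask"]];q=q[q[:,2]>.07];print(k["score"],k["extent"],cv2.minEnclosingCircle(q[:,:2].astype(np.float32)))
```

```text
[0.6078 0.0551 0.2313] 0.9993937035920721 [ 0.2 -0.9  0.3]
2373 ((0.6036902666091919, 0.05834372341632843), 0.024968009442090988) 0.1540807044806911 0.011433470540622576
0.81 [251.6, 209.0, 283.7, 254.9] ((0.4773626923561096, -0.12446129322052002), 0.029535608366131783)
0.8 [195.6, 205.6, 229.8, 247.3] ((0.42498302459716797, -0.22947970032691956), 0.029777871444821358)
0.55 [240.6, 180.3, 264.6, 219.2] ((0.34757566452026367, -0.14409995079040527), 0.030391421169042587)
```

View pics/scene2.png

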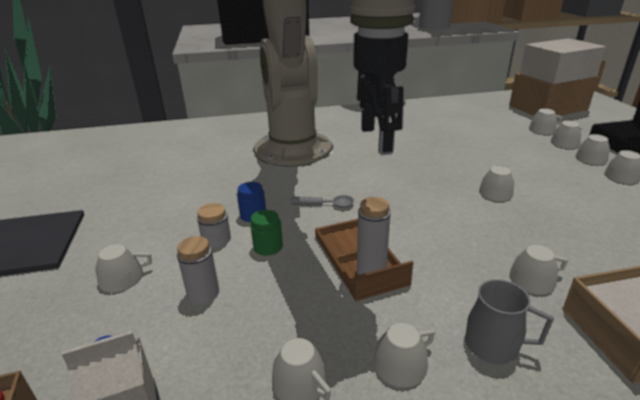

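The tall canister stands in the back bay at px (373,235), with its lid at (0.604, 0.058). The short metal one is at (212,225), about (0.422, -0.2295). I'll move above it.

>>> move_arm --targets '[[[-1,-0.01,-0.007,0,0],[-1,-0.035,-0.023,0,0],[-1,-0.065,-0.042,0,0],[-1,-0.095,-0.062,0,0],[-1,-0.125,-0.081,0,0],[-1,-0.155,-0.101,0,0],[-1,-0.185,-0.12,0,0],[-1,-0.215,-0.14,0.01,0],[-1,-0.245,-0.159,0.025,0],[-1,-0.268,-0.174,0.04,0],[-1,-0.281,-0.183,0.05,0],[-1,-0.285,-0.185,0.05,0]]]'

```text
time_s: 9.22
position: [0.4172, -0.2327, 0.1764]
tool_rot: [0.709, 0.705, -0.001, -0.002]
force: [-0.1, -0.7, -0.0]
width: 1.0
grip_force: 0.0
```

>>> move_arm --targets '[[[-1,0,0,0,0],[-1,0,0,0,0],[-1,0,0,0,0]]]'

```text
time_s: 9.47
position: [0.4231, -0.2287, 0.1798]
tool_rot: [0.706, 0.708, 0.0, 0.0]
force: [0.7, 0.7, 0.0]
width: 1.001
grip_force: 0.0
```

Run:
```python
from h import *
s=robot.observe();print(s["position"].round(4),s["tool_rot"].round(3),s["width"])
p,d=read_camera("wrist");save("w3.png",p);W=cloud("wrist",d).reshape(-1,3)
q=W[(W[:,2]>.068)&(W[:,2]<.082)&(np.hypot(W[:,0]-.422,W[:,1]+.23)<.05)]
print(len(q),cv2.minEnclosingCircle(q[:,:2].astype(np.float32)))
```

```text
[ 0.4231 -0.2287  0.1798] [0.706 0.708 0.    0.   ] 1.0008897163128454
2382 ((0.4222884774208069, -0.2282770276069641), 0.027959194034337997)
```

View pics/w3.png

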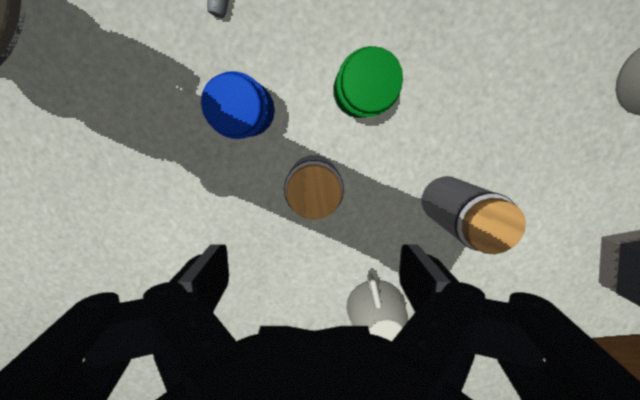

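The short canister is centred at px (313,190), between the fingers, and the medium one (475,215) is clear of them. I'll descend 154 mm and grip.

>>> move_arm --targets '[[[-1,0,0,0.02,0],[-1,0,0,0.05,0],[-1,0,0,0.08,0],[-1,0,0,0.105,0],[-1,0,0,0.125,0],[-1,0,0,0.14,0],[-1,0,0,0.149,0],[-1,0,0,0.153,0],[-1,0,0,0.154,0],[-1,0,0,0.154,0]]]'

```text
time_s: 10.35
position: [0.4227, -0.2299, 0.0259]
tool_rot: [0.707, 0.707, 0.0, 0.0]
force: [0.3, -0.0, 0.5]
width: 0.998
grip_force: 0.0
```

>>> move_arm --targets '[[[-0.3,0,0,0,0],[0.3,0,0,0,0],[1,0,0,0,0],[1,0,0,0,0],[1,0,0,0,0],[1,0,0,0,0],[1,0,0,0,0],[1,0,0,0,0],[1,0,0,0,0],[1,0,0,0,0]]]' --force 40

```text
time_s: 11.18
position: [0.4231, -0.2303, 0.0269]
tool_rot: [0.707, 0.707, 0.001, 0.001]
force: [-1.4, 1.6, 8.4]
width: 0.68
grip_force: 40.8
```

>>> move_arm --targets '[[[1,0,0,-0.008,0],[1,0,0,-0.025,0],[1,0,0,-0.045,0],[1,0,0,-0.065,0],[1,0,0,-0.085,0],[1,0,0,-0.1,0],[1,0,0,-0.105,0],[1,0,0,-0.105,0]]]'

```text
time_s: 11.85
position: [0.4227, -0.2303, 0.1318]
tool_rot: [0.707, 0.707, 0.001, 0.001]
force: [-0.3, -0.4, -3.3]
width: 0.637
grip_force: 45.0
```

The width fell from 0.68 to 0.637 (about 56 mm), so it may be held by its lid. I'll check.

Run:
```python
from h import *
p,d=read_camera("side");W=cloud("side",d);q1,d1=read_camera("scene");V=cloud("scene",d1)
a=cv2.resize(p[190:350,240:440],(400,320));b=cv2.resize(q1[150:310,150:350],(400,320))
save("c4.png",np.hstack([a,b]))
for W in (W,V):
    q=W.reshape(-1,3);q=q[(np.hypot(q[:,0]-.422,q[:,1]+.23)<.05)&(q[:,2]>.03)]
    for lo in np.arange(.08,.2,.02):
        b=q[(q[:,2]>lo)&(q[:,2]<lo+.02)]
        print(lo.round(2),len(b),np.r_[b.min(0)[:2],b.max(0)[:2]].round(4) if len(b) else 0)
    print(q[:,2].min())
```

```text
0.08 0 0
0.1 213 [ 0.3897 -0.2614  0.4497 -0.2256]
0.12 270 [ 0.3897 -0.2617  0.4498 -0.23  ]
0.14 279 [ 0.39   -0.2618  0.4504 -0.2226]
0.16 844 [ 0.3798 -0.2608  0.4609 -0.2006]
0.18 161 [ 0.3798 -0.2431  0.4611 -0.2097]
0.1016890513123143
0.08 0 0
0.1 233 [ 0.4218 -0.2591  0.4567 -0.1983]
0.12 289 [ 0.417  -0.2593  0.4555 -0.1982]
0.14 299 [ 0.4239 -0.2597  0.4559 -0.1981]
0.16 410 [ 0.3895 -0.2597  0.4656 -0.1988]
0.18 154 [ 0.3889 -0.2414  0.4661 -0.2195]
0.10260059970301837
```

View pics/c4.png

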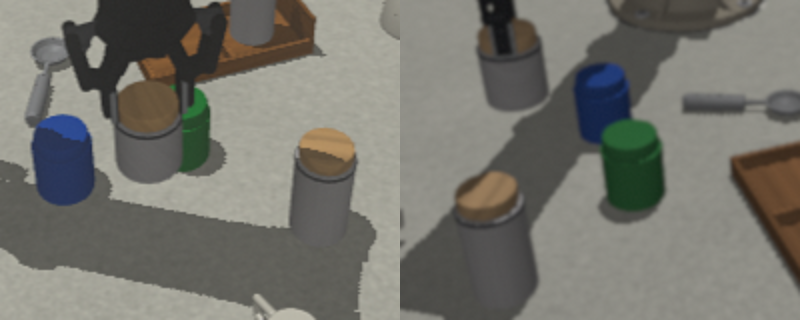

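The short canister is held by its lid, upright, with its foot at z = 0.102 (px (148,140) in the left crop). That is secure enough for a gentle carry over the green look-alike to the front bay.

>>> move_arm --targets '[[[1,0,0,-0.006,0],[1,0.004,0.001,-0.015,0],[1,0.013,0.004,-0.02,0],[1,0.026,0.008,-0.02,0],[1,0.042,0.013,-0.02,0],[1,0.059,0.019,-0.02,0],[1,0.077,0.024,-0.02,0],[1,0.095,0.03,-0.02,0],[1,0.113,0.036,-0.02,0],[1,0.13,0.041,-0.02,0],[1,0.144,0.046,-0.02,0],[1,0.15,0.048,-0.02,0]]]'

```text
time_s: 12.95
position: [0.4708, -0.0765, 0.1507]
tool_rot: [0.706, 0.708, 0.001, -0.0]
force: [0.2, -0.7, -3.4]
width: 0.643
grip_force: 45.0
```

>>> move_arm --targets '[[[1,0.01,0.003,0,0],[1,0.024,0.007,0,0],[1,0.04,0.013,0,0],[1,0.057,0.018,0,0],[1,0.074,0.023,0,0],[1,0.089,0.028,0,0],[1,0.102,0.032,0,0],[1,0.112,0.035,0,0],[1,0.118,0.037,0,0],[1,0.12,0.0375,0,0],[1,0.12,0.0375,0,0],[1,0.12,0.0375,0,0]]]'

```text
time_s: 13.95
position: [0.5073, 0.0391, 0.1502]
tool_rot: [0.707, 0.707, -0.0, 0.0]
force: [0.0, 0.1, -3.3]
width: 0.64
grip_force: 45.0
```

Run:
```python
from h import *
s=robot.observe();print(s["position"].round(4),s["width"],s["force"].round(1))
for c in ("side","scene"):
    p,d=read_camera(c);q=cloud(c,d).reshape(-1,3);q=q[(np.hypot(q[:,0]-.507,q[:,1]-.04)<.045)&(q[:,2]>.07)]
    for lo in (.12,.14,.16,.18):
        b=q[(q[:,2]>lo)&(q[:,2]<lo+.02)]
        print(lo,len(b),np.r_[b.min(0)[:2],b.max(0)[:2]].round(4) if len(b) else 0)
    print(q[:,2].min())
```

```text
[0.5073 0.0391 0.1502] 0.6395321926469486 [ 0.   0.1 -3.3]
0.12 176 [0.474  0.007  0.5325 0.0432]
0.14 194 [0.4742 0.0075 0.5321 0.0412]
0.16 216 [0.4738 0.0074 0.5335 0.0397]
0.18 460 [0.4646 0.0086 0.5448 0.0682]
0.11996556349767486
0.12 234 [0.5049 0.0085 0.5408 0.0671]
0.14 298 [0.5079 0.0092 0.5407 0.0699]
0.16 313 [0.5005 0.0088 0.542  0.0692]
0.18 449 [0.4724 0.0095 0.5492 0.071 ]
0.12223410432771811
```

>>> move_arm --targets '[[[1,0,0,0.01,0],[1,0,0,0.028,0],[1,0,0,0.048,0],[1,0,0,0.068,0],[1,0,0,0.085,0],[1,0,0,0.097,0],[1,0,0,0.105,0],[1,0,0,0.11,0],[1,0,0,0.112,0],[1,0,0,0.113,0],[1,0,0,0.113,0],[1,0,0,0.113,0]]]'

```text
time_s: 15.05
position: [0.5081, 0.0401, 0.038]
tool_rot: [0.707, 0.707, 0.001, 0.0]
force: [-0.4, 0.1, -3.1]
width: 0.638
grip_force: 45.0
```

>>> move_arm --targets '[[[1,0,0,0.001,0],[1,0,0,0.001,0],[1,0,0,0.001,0]]]'

```text
time_s: 15.3
position: [0.5077, 0.0401, 0.0366]
tool_rot: [0.707, 0.707, 0.0, 0.0]
force: [0.8, -0.2, -3.3]
width: 0.64
grip_force: 45.0
```

>>> move_arm --targets '[[[1,0,0,0.001,0],[1,0,0,0.001,0],[1,0,0,0.001,0]]]'

```text
time_s: 15.55
position: [0.5077, 0.0401, 0.0358]
tool_rot: [0.707, 0.707, 0.0, 0.0]
force: [-1.5, 0.1, 3.2]
width: 0.638
grip_force: 45.4
```

The canister has touched down. I'll release with a partial opening and rise.

>>> move_arm --targets '[[[0.2,0,0,0,0],[-0.2,0,0,0,0],[-0.5,0,0,0,0],[-0.7,0,0,0,0],[-0.7,0,0,0,0],[-0.7,0,0,0,0],[-0.7,0,0,0,0],[-0.7,0,0,0,0]]]'

```text
time_s: 16.22
position: [0.5075, 0.04, 0.0352]
tool_rot: [0.707, 0.707, -0.0, -0.0]
force: [-0.2, 0.3, 0.3]
width: 0.848
grip_force: 0.0
```

>>> move_arm --targets '[[[-0.7,0,0,-0.008,0],[-0.7,0,0,-0.025,0],[-0.7,0,0,-0.05,0],[-0.7,0,0,-0.08,0],[-0.7,0,0,-0.11,0],[-0.7,0,0,-0.14,0],[-0.7,0,0,-0.17,0],[-0.7,0,0,-0.19,0],[-0.7,0,0,-0.2,0],[-0.7,0,0,-0.2,0],[-0.7,0,0,-0.2,0]]]'

```text
time_s: 17.13
position: [0.5073, 0.04, 0.2348]
tool_rot: [0.707, 0.707, -0.0, -0.0]
force: [0.2, -1.0, -0.3]
width: 0.851
grip_force: 0.0
```

Run:
```python
from h import *
s=robot.observe();print(s["position"].round(4),s["width"],s["force"].round(1))
p,d=read_camera("wrist");W=cloud("wrist",d).reshape(-1,3)
R=np.array([[np.cos(.15),np.sin(.15)],[-np.sin(.15),np.cos(.15)]])
for n,x,y,z in (("tall",.604,.058,.156),("short",.508,.04,.081)):
    q=W[(abs(W[:,2]-z)<.01)&(np.hypot(W[:,0]-x,W[:,1]-y)<.045)]
    if len(q):
        c,r=cv2.minEnclosingCircle(q[:,:2].astype(np.float32));print(n,c,r,np.median(q[:,2]),"caddy",R@(np.array(c)-[.5575,.048]))
p,d=read_camera("scene");save("scene5.png",p)
for r in regions_of("scene","medium_mid")[:1]:
    q=cloud("scene",d)[r["mask"]];q=q[q[:,2]>.105];print(cv2.minEnclosingCircle(q[:,:2].astype(np.float32)))
```

```text
[0.5073 0.04   0.2348] 0.8510630802681057 [ 0.2 -1.  -0.3]
tall (0.6034876108169556, 0.0586029477417469) 0.02512810006737709 0.15472726057760533 caddy [0.0470557  0.00361159]
short (0.5055242776870728, 0.04239491745829582) 0.028092529624700546 0.07996509437377827 caddy [-0.0522297   0.00222501]
((0.5888535976409912, -0.2528359591960907), 0.027046769857406616)
```

View pics/scene5.png

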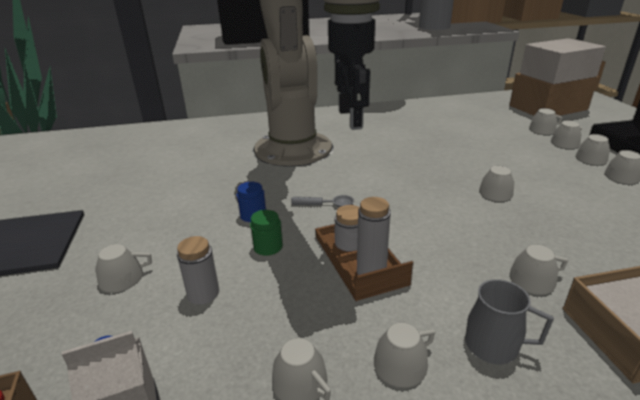

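Both canisters stand in the caddy, the tall one at px (373,235) and the short one at (348,228). The medium one at (197,270) hasn't moved.

```bash
python3 -c "
from cell import robot
print(robot.sign_off())"
```

```text
the job is handed in; nothing more can be done
None
```

I set the tall canister down upright in the back bay, then the short one in the front bay, each within about 5 mm of its bay centre; the medium one stayed put, and I handed the job in at about 17 s (no verdict was returned).

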